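Turn a wet mirror cap to the curing lamp

TASK

The silver mirror cap on the painting turntable is still wet: push one or more of the turntable's four arms round with a fingertip, at an easy pace and without gripping an arm, until the cap's painted outer side squarely faces the violet curing lamp, then let it rest there. Never touch the cap, its bracket or the lamp, and leave the bottles and the other trim parts where they are.

Things in the scene. Friction and masses are not known exactly. Their poses are not given: they have to be found in the camera images.
- axis (a point): Point on the upright turning axis of the painting turntable, 75 mm above the table, at mid-height of its arms. The turntable stays put: grey round foot 240 mm across and 18 mm high at the rim, bearing hub 68 mm across. Beyond 120 mm from the axis there is only bare table beneath the arms.
- cross: The turning cross: four level bare metal square tubes along this body's +x, +y, -x and -y, each 20 mm wide, 65 to 85 mm above the table, reaching 165 mm from the axis (black end plugs). Origin on the axis at table height, z up. Push an arm sideways 105 to 155 mm from the axis, fingertip 45 to 60 mm above the table.
- turn (a joint): Angle of the cross with its cap, rad, growing anticlockwise seen from above; no stops. Its zero has no meaning, its change tells how far the cross has turned. Pushing near an arm's end takes about 1 N; the bearing drags, so it halts almost at once when no longer pushed, and stays.
- painted_face (a point): Middle of the wet painted outer (convex) side of the silver mirror cap, 35 mm in front of the axis, 155 mm above the table. Its x axis points straight out of the painted side, level, along the cross's +x arm; z up.
- cap: Wet silver door-mirror cap above the cross, turning with it: 160 mm wide (80 mm either way along y), 95 to 220 mm above the table, painted convex side 35 mm in front of the axis (+x), hollow black back to -x, dark steel bracket to 63 mm behind the axis. Origin on the axis at table height, axes as the cross. Keep the gripper's body clear of it.
- lamp_lens (a point): Middle of the violet glass of the UV curing lamp, 158 mm above the table, 260 mm from the turntable's axis, aimed at that axis. Its x axis is level and points from the axis to the lamp (out through the lamp's back). The cap faces the lamp squarely when painted_face's x axis points the same way as this one.
- lamp: The curing lamp, heavy and fixed: black head 100 mm wide with yellow frame and top handle (227 mm high), finned back, post, round black foot 130 mm across; all of it 258 to 400 mm from the turntable's axis. Origin on the turntable's axis at table height, +x towards the lamp. Not to be touched.
- bottle_grey: Small bottle of grey paint, loose, 42 mm across, 82 mm high, white cap; origin under its centre. To be left alone.
- bottle_blue: Small bottle of blue paint, loose, 42 mm across, 82 mm high, white cap; origin under its centre. To be left alone.
- door_handle: Bright car door handle lying on its two feet, loose, 196 mm long (along its x), 26 mm wide, 36 mm high; origin under its centre. To be left alone.
- lock_cover: Small black lock cover with a bright top, loose, 50 x 30 mm, 42 mm high; origin under its centre. To be left alone.

How it is judged:
By the outcome, as a careful person would: the job done as asked, in the order asked, and still so for the second after the job is handed in, with the robot touching nothing.
It also fails if it takes over 64 s, if anything falls off the work surface, if the arm or the gripper's body presses on something with over 40 N, if the wrist force passes 120 N, or if a joint passes its speed limit or range.

ROBOT

A 7-joint arm with a two-finger parallel gripper is mounted at the origin on the work surface. World frame = base frame: x ahead of the robot, y to its left, z up, the work surface at z = 0. Lengths are in mm, angles in rad, forces in N, time in s.
With the tool pointing down it reaches from about 425 to 1025 mm from the base axis. Payload 9.4 kg.
Tool frame: the origin (TCP) lies at the very end of the fingers, on their centre line; the grasp point (between the pads) lies 19 mm behind it (grip_depth is the z of the grasp point in the tool frame, in mm); z points along the fingers, y is the line along which they close (so a half turn about z gives the same grasp; the last joint's range is limited). The gripper opens to 85 mm and grips with 20 to 120 N. Pads are 22 mm wide; open, the fingers measure 114 mm over their backs; the gripper's body (76 mm by 85 mm) begins 54 mm behind the grasp point. The pads swing forward as they close: fully open they stand 13 mm farther back than shut.
Start: joints at [-1.396, 0.599, -0.003, 1.599, 0.002, 0.943, -0.08], TCP at [180.636, 702.136, 231.275] pointing down, gripper open.
Joint ranges: [-2.57, 2.57], [-0.35, 1.97], [-1.29, 1.29], [0.11, 2.56], [-1.05, 4.19], [0.11, 1.86], [-2.63, 2.63]. Speed limits (rad/s): [2.22, 2.22, 3.01, 3.01, 3.14, 3.14, 3.14].

INTERFACE

Orientations are given as a unit quaternion [x, y, z, w].
In Python, from station import * gives the robot as it stands.
- The arm moves only by the shell command python3 -m pendant 'ROWS' [OPENING]. ROWS is JSON, a list of rows, each an object with "dp": the shift along the world's x, y, z scaled (see below), a list of three; "roll": the turn about the world's z scaled (see below). In form: [{"dp": [x, y, z], "roll": roll}, ...]. A call has 1 to 10 rows; each row is the pose to reach, as a shift and turn from the pose commanded when the call began, turning the shorter way round; what a row does not reach only later rows make up. The controller multiplies each number of a shift by 150 mm and each number of a turn by 180 degrees. A row lasts 1/10 s, in which the tool goes at most 50 mm and 8.59 degrees, less where a joint would pass 70% of its speed; a pose out of reach is approached as far as the arm can. A call with a number of a shift or a turn outside -1 to 1 is refused whole. A call with a gripper value outside its range is refused whole. OPENING is the opening, from -1 (shut) to 1 (fully open), set as the call begins (- or left out, the last holds). The fingers move at their own pace and stop on an object; the grip force is fixed at half the most. Time passes only in rows, so rows that repeat a pose let the fingers close. It gives the time, the measured TCP pose, the force, the opening and the grip force at its end, in the units of the state.
- get_state(): the state, without advancing time (a new reading comes with each control period).
- capture(name): name is "scene" or "top" or "wrist"; returns a dict with "frame" (420x560x3 uint8, blue, green, red), "fx", "fy", "cx", "cy" (pixels), "R" (3x3) and "t" (3): a world point X has camera coordinates R X + t. Camera axes: x right, y down, z forward; pixel columns grow to the right and rows downward; lengths in mm; the calibration is good to about 2 mm. The wrist camera is an equidistant fisheye: a pixel r from the principal point sees the ray r / f radians off the axis. A picture is of the moment at which its call begins. There is no depth.
- hand_in(): hands the job in; it is judged then, once.
The state is a dict: "t": time; "qpos": joint angles; "qd": joint speeds; "tau": joint torques, N m; "ee_pos": TCP position; "tool_rot": TCP orientation; "contact_force": force on the tool from outside, world axes, zero at the start; "torque": the same for the moment, N m; "gripper_width": finger opening in mm; "grasp_force": force on a finger pad.
Only numpy, scipy, OpenCV 4.12 (cv2) and the standard library are available. Lean on these libraries where they do the work, as an engineer would, in place of code of your own. Each camera call takes 0.05 s, during which the arm holds its last target. There are 200 camera calls.

## Working session

There is one attempt and no reset: what is moved stays moved. The work goes in short steps, Python scripts to look and compute and a shell command to move; the robot and the scene stay as the last step left them, time stands still between calls to the robot, and variables do not carry over. Pictures are saved under pics/ and viewed, at most 10 in all, crops included, and the job is handed in when it is done.

```bash
mkdir -p pics; cat > h.py <<'E'
from station import *
import numpy as np, cv2
def ray(c,u,v):
    d=np.array([(u-c["cx"])/c["fx"],(v-c["cy"])/c["fy"],1.0]); R=np.array(c["R"]); t=np.array(c["t"])
    return -R.T@t, R.T@d
def onz(c,u,v,z):
    o,d=ray(c,u,v); return o+d*(z-o[2])/d[2]
def proj(c,X):
    p=np.array(c["R"])@np.array(X,float)+np.array(c["t"]); return c["fx"]*p[0]/p[2]+c["cx"],c["fy"]*p[1]/p[2]+c["cy"]
E
python3 - <<'E'
from h import *
s=get_state(); print(s)
for n in("scene","top"):
    c=capture(n); cv2.imwrite(f"pics/{n}0.png",c["frame"]); R=np.array(c["R"]);print(n,c["fx"],c["cx"],c["cy"],(-R.T@np.array(c["t"])).round(),R.round(2).tolist())
E
```

```text
{'t': 0.0, 'qpos': array([-1.39574454,  0.60014981, -0.00254673,  1.60015475,  0.00179271,
        0.94288523, -0.07979942]), 'qd': array([-0.00044218,  0.00020584,  0.00035123,  0.00031423,  0.00177337,
       -0.00117385, -0.00051237]), 'tau': array([-5.68852211e-04, -7.76457453e+01,  1.56404335e+00, -2.57993531e+01,
        1.22395737e-02,  9.00167593e-03,  3.56958665e-06]), 'ee_pos': array([180.49077268, 701.67467255, 230.39018459]), 'tool_rot': array([ 1.25515077e-01,  9.92091392e-01, -7.96841448e-04, -3.13264331e-05]), 'contact_force': array([ 1.17156489, -0.83487567, -0.03643903]), 'torque': array([-0.03109587, -0.00640157,  0.04047678]), 'grasp_force': 0.0, 'gripper_width': 85.43327716195948}
scene 416.036206006014 277.1724017439253 208.8417269459716 [1155.  264.  831.] [[-0.35, 0.94, -0.0], [0.7, 0.26, -0.66], [-0.62, -0.23, -0.75]]
top 459.1619128696189 274.3261701949368 203.34324268217821 [ 440.   14. 1202.] [[-0.03, -1.0, -0.01], [-0.99, 0.03, -0.12], [0.12, 0.0, -0.99]]
```

View pics/scene0.png

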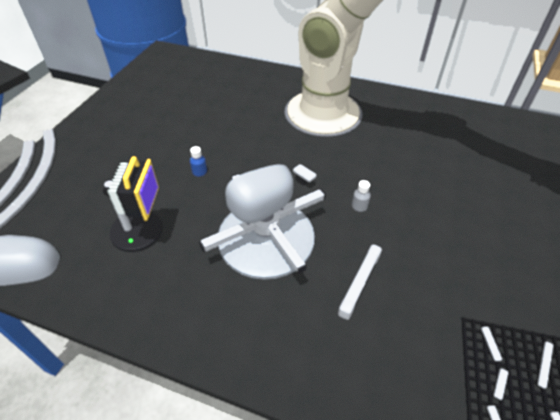

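View pics/top0.png

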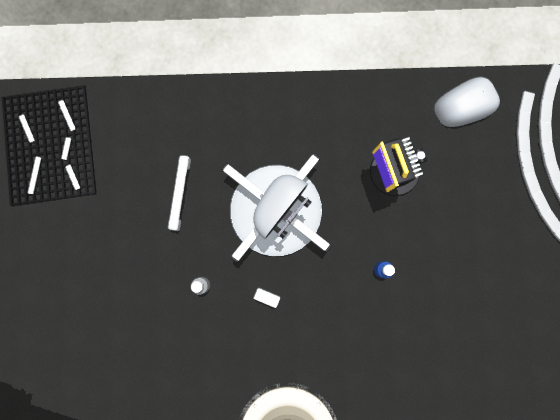

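The scene view shows the turntable at about (265,235) and the lamp's violet lens at (148,190), facing the axis. In the top view the axis is near (277,210), with arm tips at (227,168), (317,158), (326,246) and (236,257). The cap faces the upper-left arm, since its bracket is at lower right, and the lamp lens is at about (385,168). Next I'll measure these accurately.

```bash
cat > m.py <<'E'
from h import *
from scipy.optimize import least_squares
def arms(c, ax, verbose=1):
    g=cv2.cvtColor(c["frame"],cv2.COLOR_BGR2GRAY)
    # polar resample at z=85, annulus outside the foot
    for it in range(3):
        th=np.deg2rad(np.arange(0,360,0.5)); rr=np.arange(128,152,2)
        P=[[proj(c,[ax[0]+r*np.cos(t),ax[1]+r*np.sin(t),85]) for t in th] for r in rr]
        P=np.array(P,np.float32); im=cv2.remap(g,P[...,0],P[...,1],cv2.INTER_LINEAR)
        n,l,s,ce=cv2.connectedComponentsWithStats((np.tile(im,(1,2))>110).astype(np.uint8))
        out=[(ce[i][0]/2%360,s[i][2]/2,s[i][4]) for i in range(1,n) if s[i][4]>60 and s[i][0]>0 and s[i][0]<720 and s[i][0]+s[i][2]<1440]
        a=sorted(set((round(x,1),w,k) for x,w,k in out))
        if len(a)!=4: return ax,a
        # opposite tips -> axis crossing
        p=[ax+140*np.array([np.cos(np.deg2rad(x[0])),np.sin(np.deg2rad(x[0]))]) for x in a]
        A=np.array([p[2]-p[0],-(p[3]-p[1])]).T; k=np.linalg.solve(A,p[1]-p[0]); ax=p[0]+k[0]*(p[2]-p[0])
    return ax,a
if __name__=="__main__":
    t=capture("top"); s=capture("scene")
    ax=onz(t,277,210,18)[:2]; print("foot guess",ax)
    r=arms(t,ax); print("axis,arms",r); ax=r[0]
    pts=[]
    for c in(t,s):
        h=cv2.cvtColor(c["frame"],cv2.COLOR_BGR2HSV); m=cv2.inRange(h,(118,120,60),(150,255,255))
        n,l,st,ce=cv2.connectedComponentsWithStats(m); i=1+np.argmax(st[1:,4]); print("lens",ce[i],st[i]); pts.append(ray(c,*ce[i]))
        b=(l==i).astype(np.uint8); print(cv2.boxPoints(cv2.minAreaRect(cv2.findNonZero(b))).round(1).tolist())
    A=np.hstack([pts[0][1][:,None],-pts[1][1][:,None]]); k=np.linalg.lstsq(A,pts[1][0]-pts[0][0],rcond=None)[0]
    a=pts[0][0]+k[0]*pts[0][1]; b=pts[1][0]+k[1]*pts[1][1]; L=(a+b)/2; print("lens",a,b)
    d=L[:2]-ax; print("dist",np.hypot(*d),"ang",np.rad2deg(np.arctan2(d[1],d[0])))
    # foot from the disc outline (bright blob)
    for nm,u,v,z in(("blue",388,270,82),("grey",199,286,82),("lock",267,298,42),("handle top",184,157,36),("handle bot",174,230,36)):
        print(nm,onz(t,u,v,z).round())
E
python3 m.py
```

```text
foot guess [563.26217497  10.63120883]
axis,arms (array([564.74269805,  14.49164582]), [(np.float64(50.1), np.float64(10.0), np.int32(223)), (np.float64(140.1), np.float64(10.0), np.int32(219)), (np.float64(230.0), np.float64(10.5), np.int32(223)), (np.float64(320.0), np.float64(10.0), np.int32(222))])
lens [382.67521368 168.37891738] [373 148  20  40 351]
[[371.1000061035156, 150.89999389648438], [380.29998779296875, 147.5], [393.6000061035156, 184.1999969482422], [384.3999938964844, 187.60000610351562]]
lens [148.35629454 189.13539192] [140 167  17  46 421]
[[134.10000610351562, 207.5], [148.6999969482422, 166.1999969482422], [162.5, 171.0], [147.89999389648438, 212.3000030517578]]
lens [ 638.86497041 -235.8279099   156.38913692] [ 640.30548641 -238.54628055  157.31282753]
dist 262.5711199668604 ang -73.43892925442492
blue [ 404. -253.   82.]
grey [378. 204.  82.]
lock [342.  42.  42.]
handle top [706. 248.  36.]
handle bot [517. 274.  36.]
```

The measurements agree with the given sizes:

| Quantity | Measured | Given |
|---|---|---|
| Axis | (564.7, 14.5) | – |
| Lens distance from axis | 262 mm | 260 mm |
| Lens height | 157 mm | 158 mm |
| Lamp direction | −73.4° | – |
| Cap direction | 50.0° | – |

The cross has to turn about 123.5° clockwise. I'll do it in two pushes from the left side, where the robot arm stays clear of the cap and lamp.

```bash

for i in 1 2 3 4 5; do python3 -m pendant '[{"dp":[0.067,-0.167,0],"roll":-0.006},{"dp":[0.134,-0.335,0],"roll":-0.012},{"dp":[0.201,-0.502,0],"roll":-0.018},{"dp":[0.268,-0.67,0],"roll":-0.024},{"dp":[0.335,-0.837,0],"roll":-0.03}]' -1 | tail -c 400; done
python3 - <<'E'
from h import *
s=get_state(); print(s["t"],s["ee_pos"],s["tool_rot"],s["qpos"],s["gripper_width"])
c=capture("scene"); cv2.imwrite("pics/s1.png",c["frame"])
E
```

```text
t: 0.7
ee_pos: [231.2, 575.4, 231.2]
tool_rot: [0.173, 0.985, -0.0, 0.0]
contact_force: [-0.5, 0.7, -0.1]
gripper_width: 12.1
grasp_force: 0.0
t: 1.2
ee_pos: [281.4, 449.9, 231.3]
tool_rot: [0.219, 0.976, 0.0, 0.0]
contact_force: [0.3, -0.3, 0.0]
gripper_width: 0.1
grasp_force: 0.0
t: 1.7
ee_pos: [331.7, 324.4, 231.3]
tool_rot: [0.264, 0.964, 0.0, 0.0]
contact_force: [0.8, 0.0, -0.5]
gripper_width: -0.1
grasp_force: 0.0
t: 2.2
ee_pos: [381.9, 198.9, 231.4]
tool_rot: [0.31, 0.951, 0.0, 0.0]
contact_force: [0.5, -0.7, -0.4]
gripper_width: 0.4
grasp_force: 0.0
t: 2.7
ee_pos: [432.2, 73.3, 231.4]
tool_rot: [0.354, 0.935, 0.0, 0.0]
contact_force: [-0.2, 1.0, -0.1]
gripper_width: -0.4
grasp_force: 0.0
2.7 [432.18333352  73.31933251 231.377402  ] [3.54068677e-01 9.35219412e-01 1.03414714e-04 1.08974159e-04] [-0.4714909   0.26090562  0.21758449  2.23855583 -0.0922395   0.64976952
  0.65941201] -0.3677642610625587
```

View pics/s1.png

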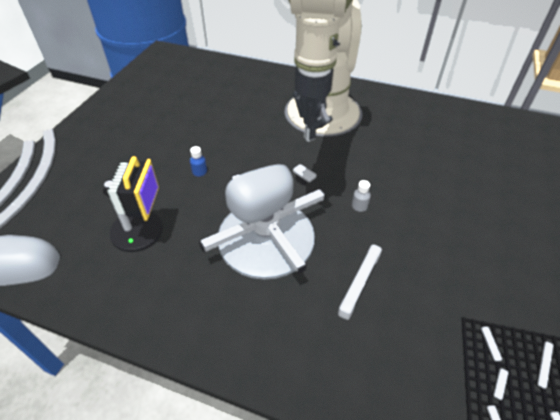

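The gripper, shut, is at (312,135) above the near-left of the table, short of the arm tip at (322,197); nothing has moved. Next I'll lower it and work out the push rows.

```bash

python3 -m pendant '[{"dp":[0,0,-0.15]},{"dp":[0,0,-0.3]},{"dp":[0,0,-0.45]},{"dp":[0,0,-0.6]}]' | tail -n +2
python3 -m pendant '[{"dp":[0,0,-0.15]},{"dp":[0,0,-0.3]},{"dp":[0,0,-0.45]},{"dp":[0,0,-0.55]},{"dp":[0,0,-0.596]},{"dp":[0,0,-0.596]}]' 
cat > plan.py <<'E'
import numpy as np,sys
ax=np.array([564.74,14.49])
def pos(phi,d,s=140):
    p=np.deg2rad(phi); return ax+[s*np.cos(p)-d*np.sin(p), s*np.sin(p)+d*np.cos(p)]
def rows(start,phis,d,phi0):
    for f in phis: print(f,((pos(f,d)-start)/150).round(3),round((f-phi0)/180,3))
E
python3 - <<'E'
from h import *; from plan import *
s=get_state(); print(s["ee_pos"],s["qpos"])
st=np.array([432.2,73.3])
ph=[140+3.5*0]+[140-3.5*i for i in range(1,26)]
for k in range(0,25,8):
    rows(st,ph[k+1:k+9],25,ph[k]); st=pos(ph[min(k+8,25)],25); print()
E
```

```text
[433.55779521  69.64144394 231.57574874] [-0.4673938   0.26129139  0.22219805  2.23766483 -0.09150774  0.64968891
  0.66256929]
136.5 [0.092 0.13 ] -0.019
133.0 [0.125 0.177] -0.039
129.5 [0.161 0.222] -0.058
126.0 [0.2   0.265] -0.078
122.5 [0.242 0.306] -0.097
119.0 [0.285 0.343] -0.117
115.5 [0.331 0.379] -0.136
112.0 [0.379 0.411] -0.156

108.5 [0.05  0.029] -0.019
105.0 [0.102 0.055] -0.039
101.5 [0.155 0.078] -0.058
98.0 [0.209 0.098] -0.078
94.5 [0.265 0.114] -0.097
91.0 [0.321 0.127] -0.117
87.5 [0.378 0.137] -0.136
84.0 [0.436 0.143] -0.156

80.5 [0.058 0.002] -0.019
77.0 [0.116 0.001] -0.039
73.5 [ 0.173 -0.003] -0.058
70.0 [ 0.231 -0.012] -0.078
66.5 [ 0.288 -0.023] -0.097
63.0 [ 0.343 -0.038] -0.117
59.5 [ 0.398 -0.057] -0.136
56.0 [ 0.452 -0.079] -0.156

52.5 [ 0.052 -0.025] -0.019
schema error: expected keys dp, roll
schema error: expected keys dp, roll
```

```bash

python3 -m pendant '[{"dp":[0,0,-0.15],"roll":0},{"dp":[0,0,-0.3],"roll":0},{"dp":[0,0,-0.45],"roll":0},{"dp":[0,0,-0.6],"roll":0}]'
python3 -m pendant '[{"dp":[0,0,-0.15],"roll":0},{"dp":[0,0,-0.3],"roll":0},{"dp":[0,0,-0.45],"roll":0},{"dp":[0,0,-0.55],"roll":0},{"dp":[0,0,-0.596],"roll":0},{"dp":[0,0,-0.596],"roll":0}]'
python3 -c "
from h import *
s=get_state(); print(s['ee_pos'],s['qpos'])
c=capture('top'); cv2.imwrite('pics/t2.png',cv2.resize(c['frame'][100:350,130:450],None,fx=2,fy=2))"
```

```text
t: 3.15
ee_pos: [432.0, 74.5, 140.6]
tool_rot: [0.354, 0.935, 0.0, 0.0]
contact_force: [0.2, -0.4, -0.2]
gripper_width: -0.1
grasp_force: 0.0
t: 3.75
ee_pos: [431.6, 74.4, 51.3]
tool_rot: [0.354, 0.935, -0.0, -0.001]
contact_force: [-0.2, 0.6, -0.1]
gripper_width: -0.3
grasp_force: 0.0
[431.59822607  74.3793216   51.26046052] [-0.33957833  0.60853397  0.05646504  2.38769135 -0.21673457  0.15101957
  0.76893375]
```

View pics/t2.png

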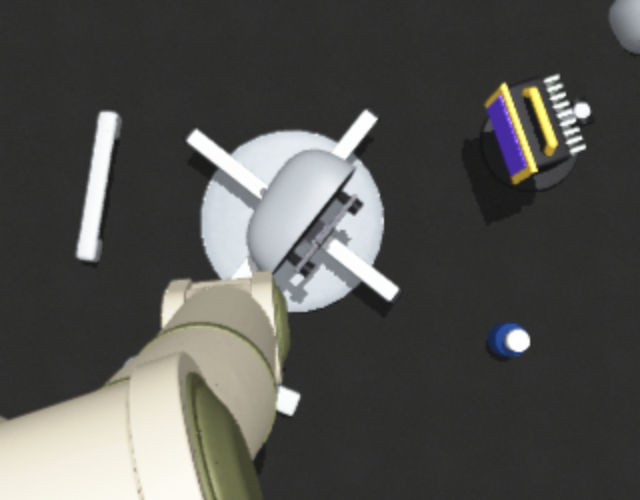

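The robot arm hangs over the lower-left arm, whose tip is hidden near (235,270). The cross still points as before, with arm tips at (197,138), (370,118) and (390,293). Starting push 1.

```bash

python3 -m pendant '[{"dp":[0.046,0.065,0],"roll":-0.01},{"dp":[0.092,0.13,0],"roll":-0.019},{"dp":[0.125,0.177,0],"roll":-0.039},{"dp":[0.161,0.222,0],"roll":-0.058},{"dp":[0.2,0.265,0],"roll":-0.078},{"dp":[0.242,0.306,0],"roll":-0.097},{"dp":[0.285,0.343,0],"roll":-0.117},{"dp":[0.331,0.379,0],"roll":-0.136},{"dp":[0.379,0.411,0],"roll":-0.156}]'
python3 -c "
from h import *
from m import arms
s=get_state(); print(s['ee_pos'],s['qpos'])
c=capture('top'); print(arms(c,np.array([564.74,14.49])))"
```

```text
t: 4.7
ee_pos: [489.6, 137.8, 52.6]
tool_rot: [0.571, 0.821, 0.001, 0.0]
contact_force: [-1.3, -0.6, 0.3]
gripper_width: 0.5
grasp_force: 0.4
[489.64973922 137.84962024  52.6193081 ] [-0.52932714  0.64829309  0.20984605  2.2378759  -0.45351159  0.29268265
  0.43032622]
(array([567.97379276,  15.95166929]), [(np.float64(22.4), np.float64(10.0), np.int32(219)), (np.float64(110.9), np.float64(41.5), np.int32(910)), (np.float64(202.4), np.float64(9.5), np.int32(212)), (np.float64(290.9), np.float64(10.0), np.int32(220))])
```

The cross has turned about 28°, as planned, with a contact force of about 1 N. Continuing.

```bash

python3 -m pendant '[{"dp":[0.05,0.029,0],"roll":-0.019},{"dp":[0.102,0.055,0],"roll":-0.039},{"dp":[0.155,0.078,0],"roll":-0.058},{"dp":[0.209,0.098,0],"roll":-0.078},{"dp":[0.265,0.114,0],"roll":-0.097},{"dp":[0.321,0.127,0],"roll":-0.117},{"dp":[0.378,0.137,0],"roll":-0.136},{"dp":[0.436,0.143,0],"roll":-0.156}]'
python3 -m pendant '[{"dp":[0.058,0.002,0],"roll":-0.019},{"dp":[0.116,0.001,0],"roll":-0.039},{"dp":[0.173,-0.003,0],"roll":-0.058},{"dp":[0.231,-0.012,0],"roll":-0.078},{"dp":[0.288,-0.023,0],"roll":-0.097},{"dp":[0.343,-0.038,0],"roll":-0.117},{"dp":[0.398,-0.057,0],"roll":-0.136},{"dp":[0.425,-0.066,0],"roll":-0.146}]'
python3 -c "
from h import *
from m import arms
s=get_state(); print(s['ee_pos'],s['qpos'])
c=capture('top'); print(arms(c,np.array([564.74,14.49])))
cv2.imwrite('pics/t3.png',cv2.resize(c['frame'][100:350,130:450],None,fx=2,fy=2))"
```

```text
t: 5.55
ee_pos: [554.6, 159.2, 52.5]
tool_rot: [0.753, 0.659, 0.001, -0.0]
contact_force: [-1.3, -0.1, 0.8]
gripper_width: 0.1
grasp_force: 0.5
t: 6.35
ee_pos: [618.7, 149.0, 52.4]
tool_rot: [0.882, 0.47, 0.001, -0.0]
contact_force: [-0.2, 0.8, 0.7]
gripper_width: 0.0
grasp_force: 0.5
[618.74904113 148.9678237   52.39935815] [-0.66576675  0.79584458  0.54519247  1.95768867 -0.72823137  0.59146938
 -0.21924501]
(array([556.45471987,  19.73340183]), [(np.float64(63.3), np.float64(24.5), np.int32(136)), (np.float64(149.1), np.float64(10.0), np.int32(218)), (np.float64(243.1), np.float64(10.0), np.int32(223)), (np.float64(329.1), np.float64(10.0), np.int32(220))])
```

View pics/t3.png

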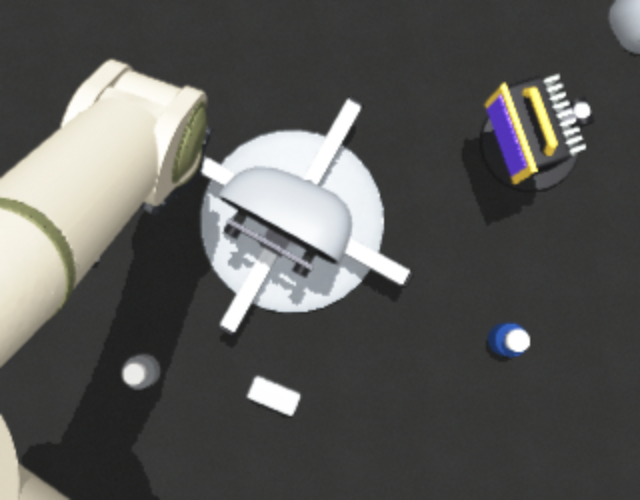

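The cross now stands with its arms near 57°, 147°, 237° and 327°, and the cap facing about −33°. The lens and bottles are untouched. The gripper rests against the upper-left arm at (215,170). I'll back off, lift over, and go behind the next arm at about 147°.

```bash

python3 -m pendant '[{"dp":[-0.045,0.04,0],"roll":0},{"dp":[-0.04,0.1,0],"roll":0},{"dp":[-0.015,0.167,0],"roll":0},{"dp":[-0.015,0.167,0.13],"roll":0},{"dp":[-0.015,0.167,0.27],"roll":0},{"dp":[-0.015,0.167,0.4],"roll":0},{"dp":[-0.015,0.167,0.4],"roll":0}]'
python3 -m pendant '[{"dp":[-0.16,0.003,0],"roll":0},{"dp":[-0.32,0.006,0],"roll":0},{"dp":[-0.479,0.009,0],"roll":0},{"dp":[-0.62,-0.07,0],"roll":0},{"dp":[-0.77,-0.14,0],"roll":0},{"dp":[-0.912,-0.224,0],"roll":0}]'
python3 -m pendant '[{"dp":[-0.073,-0.136,0],"roll":0},{"dp":[-0.146,-0.272,0],"roll":0},{"dp":[-0.219,-0.408,0],"roll":0},{"dp":[-0.292,-0.544,0],"roll":0},{"dp":[-0.292,-0.544,0],"roll":0}]'
python3 - <<'E'
from h import *
from m import arms
s=get_state(); print(s['ee_pos'],s['qpos'],s['tool_rot'])
for n in("top","scene"):
    c=capture(n); print(arms(c,np.array([564.74,14.49])))
    cv2.imwrite(f'pics/{n}4.png',c["frame"])
E
```

```text
t: 7.1
ee_pos: [617.1, 173.9, 114.2]
tool_rot: [0.882, 0.471, 0.002, 0.0]
contact_force: [0.1, -0.3, 0.1]
gripper_width: -0.1
grasp_force: 0.0
t: 7.7
ee_pos: [477.7, 139.7, 111.5]
tool_rot: [0.882, 0.471, -0.0, -0.0]
contact_force: [0.2, 0.0, 0.6]
gripper_width: -0.2
grasp_force: 0.0
t: 8.2
ee_pos: [433.5, 55.7, 111.8]
tool_rot: [0.883, 0.469, -0.001, -0.0]
contact_force: [0.6, 0.9, -0.0]
gripper_width: 0.5
grasp_force: 0.0
[433.5226374   55.6526956  111.84930819] [-0.62117277  0.5334341   0.52470164  2.3713834  -0.72910841  0.39193507
 -0.06206835] [ 8.83022496e-01  4.69330239e-01 -6.26341429e-04 -7.40721581e-05]
(array([561.0527918 ,   8.15309149]), [(np.float64(58.8), np.float64(10.0), np.int32(224)), (np.float64(151.9), np.float64(70.0), np.int32(1606)), (np.float64(238.8), np.float64(10.0), np.int32(222)), (np.float64(332.0), np.float64(10.0), np.int32(226))])
(array([564.74,  14.49]), [(np.float64(18.0), np.float64(119.0), np.int32(2574)), (np.float64(146.6), np.float64(15.5), np.int32(340)), (np.float64(215.0), np.float64(70.0), np.int32(1441))])
```

View pics/scene4.png

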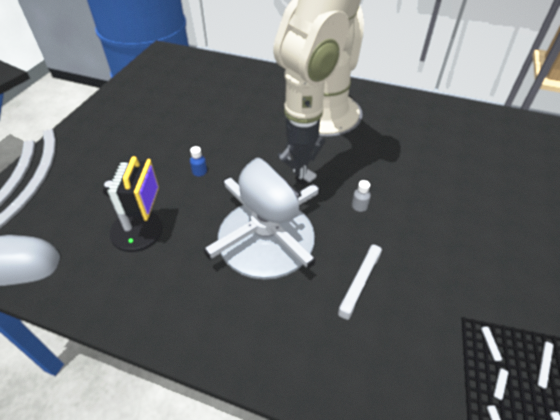

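The fingertip is at (303,180), just past the back arm's tip at (313,190), on the robot's side and ready to push. The bottles and the lamp are unmoved. I'll lower it and work out push 2.

```bash

python3 -m pendant '[{"dp":[0,0,-0.13],"roll":0},{"dp":[0,0,-0.27],"roll":0},{"dp":[0,0,-0.4],"roll":0},{"dp":[0,0,-0.4],"roll":0}]'
python3 - <<'E'
from h import *; import plan; from plan import *
from m import arms
s=get_state(); print(s['ee_pos'],s['qpos'])
plan.pos=lambda phi,d,s=133:pos(phi,d,s)
st=s['ee_pos'][:2]
rows(st,[147,144,141,138,134.5,131,127.5],22,147)
rows(plan.pos(127.5,22),[124,120.5,117,114,112,111],22,127.5)
E
```

```text
t: 8.7
ee_pos: [435.0, 58.4, 50.1]
tool_rot: [0.882, 0.471, -0.001, -0.001]
contact_force: [-0.5, 0.6, -0.5]
gripper_width: 0.1
grasp_force: 0.0
[434.99794203  58.42189403  50.0930031 ] [-0.4524367   0.63341952  0.27856821  2.39480764 -0.89108317  0.21186751
  0.06451472]
147 [0.041 0.067] 0.0
144 [0.061 0.11 ] -0.017
141 [0.084 0.151] -0.033
138 [0.108 0.191] -0.05
134.5 [0.139 0.237] -0.069
131 [0.173 0.28 ] -0.089
127.5 [0.209 0.321] -0.108
124 [0.039 0.039] -0.019
120.5 [0.08  0.075] -0.039
117 [0.123 0.109] -0.058
114 [0.162 0.136] -0.075
112 [0.188 0.153] -0.086
111 [0.201 0.161] -0.092
```

```bash

python3 -m pendant '[{"dp":[0.02,0.033,0],"roll":0},{"dp":[0.041,0.067,0],"roll":0},{"dp":[0.061,0.11,0],"roll":-0.017},{"dp":[0.084,0.151,0],"roll":-0.033},{"dp":[0.108,0.191,0],"roll":-0.05},{"dp":[0.139,0.237,0],"roll":-0.069},{"dp":[0.173,0.28,0],"roll":-0.089},{"dp":[0.209,0.321,0],"roll":-0.108}]'
python3 -m pendant '[{"dp":[0.039,0.039,0],"roll":-0.019},{"dp":[0.08,0.075,0],"roll":-0.039},{"dp":[0.123,0.109,0],"roll":-0.058},{"dp":[0.162,0.136,0],"roll":-0.075},{"dp":[0.188,0.153,0],"roll":-0.086},{"dp":[0.201,0.161,0],"roll":-0.092},{"dp":[0.201,0.161,0],"roll":-0.092}]'
cat > fin.py <<'E'
from h import *
import plan
c=capture("top"); ax=plan.ax; g=cv2.cvtColor(c["frame"],cv2.COLOR_BGR2GRAY)
th=np.arange(0,720,0.25)
P=np.array([[proj(c,[ax[0]+r*np.cos(np.deg2rad(t)),ax[1]+r*np.sin(np.deg2rad(t)),85]) for t in th] for r in range(128,152,2)],np.float32)
im=cv2.remap(g,P[...,0],P[...,1],cv2.INTER_LINEAR)
n,l,s,ce=cv2.connectedComponentsWithStats((im>110).astype(np.uint8))
print(sorted({(round(ce[i][0]/4%360,1),round(s[i][2]/4,1)) for i in range(1,n) if s[i][4]>150}))
st=get_state(); print(st["t"],st["ee_pos"])
cv2.imwrite("pics/fin_%.2f.png"%st["t"],cv2.resize(c['frame'][100:350,130:450],None,fx=2,fy=2))
E
python3 fin.py
```

```text
t: 9.5
ee_pos: [467.0, 107.0, 52.9]
tool_rot: [0.949, 0.314, 0.001, -0.0]
contact_force: [-0.6, -0.9, -0.1]
gripper_width: 0.1
grasp_force: 0.5
t: 10.2
ee_pos: [497.0, 130.9, 52.5]
tool_rot: [0.984, 0.176, 0.001, -0.0]
contact_force: [-0.8, -0.3, 0.9]
gripper_width: 0.2
grasp_force: 0.0
[(np.float64(21.7), np.float64(10.2)), (np.float64(108.0), np.float64(49.2)), (np.float64(201.6), np.float64(10.0)), (np.float64(291.7), np.float64(10.2))]
10.25 [496.78911282 130.45779365  52.37383446]
```

The cap faces −68.3°, so about 5.1° remains.

```bash

python3 -m pendant '[{"dp":[0.025,0.013,0],"roll":-0.01},{"dp":[0.048,0.025,0],"roll":-0.019},{"dp":[0.062,0.033,0],"roll":-0.025},{"dp":[0.071,0.037,0],"roll":-0.028},{"dp":[0.071,0.037,0],"roll":-0.028},{"dp":[0.071,0.037,0],"roll":-0.028}]'
python3 fin.py
```

```text
t: 10.85
ee_pos: [507.3, 135.2, 51.9]
tool_rot: [0.991, 0.131, 0.0, 0.0]
contact_force: [-0.1, -0.3, -0.9]
gripper_width: 0.1
grasp_force: 0.0
[(np.float64(17.0), np.float64(10.2)), (np.float64(100.7), np.float64(42.2)), (np.float64(123.1), np.float64(7.2)), (np.float64(196.9), np.float64(10.0)), (np.float64(287.0), np.float64(10.2))]
10.9 [507.27992684 135.14900652  51.91001133]
```

The cap faces −73.0° against the target of −73.4°. Now I'll back away and clear.

```bash

python3 -m pendant '[{"dp":[-0.06,-0.01,0],"roll":0},{"dp":[-0.14,0,0],"roll":0},{"dp":[-0.23,0.08,0],"roll":0},{"dp":[-0.3,0.2,0.1],"roll":0},{"dp":[-0.3,0.35,0.3],"roll":0},{"dp":[-0.3,0.5,0.5],"roll":0},{"dp":[-0.3,0.65,0.75],"roll":0},{"dp":[-0.3,0.8,0.95],"roll":0},{"dp":[-0.3,0.8,0.95],"roll":0}]'
python3 -m pendant '[{"dp":[0,0.2,0.1],"roll":0},{"dp":[-0.1,0.5,0.2],"roll":0},{"dp":[-0.2,0.8,0.2],"roll":0},{"dp":[-0.2,0.8,0.2],"roll":0}]'
python3 fin.py; ls pics/fin*
python3 -c "
from h import *
c=capture('scene'); cv2.imwrite('pics/s9.png',c['frame'])"
```

```text
t: 11.8
ee_pos: [461.9, 260.0, 196.8]
tool_rot: [0.991, 0.134, 0.002, -0.002]
contact_force: [-0.2, 0.6, -0.8]
gripper_width: 0.0
grasp_force: 0.0
t: 12.2
ee_pos: [427.9, 382.0, 222.7]
tool_rot: [0.991, 0.136, -0.001, -0.001]
contact_force: [0.1, -1.0, 0.2]
gripper_width: -0.4
grasp_force: 0.0
[(np.float64(17.0), np.float64(10.0)), (np.float64(106.8), np.float64(10.2)), (np.float64(196.9), np.float64(10.0)), (np.float64(287.0), np.float64(10.2))]
12.25 [429.18343738 378.4051354  222.83531311]
pics/fin_10.25.png
pics/fin_10.90.png
pics/fin_12.25.png
```

View pics/s9.png

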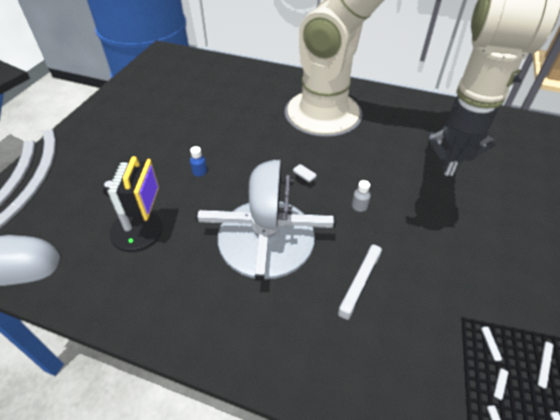

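The cap's silver convex side at (265,195) faces the lens at (148,190), with the bracket behind it. The gripper is clear, and the bottles, handle and lock cover have not moved. I'm handing the job in.

```bash
python3 -c "
from station import *
print(hand_in())"
```

```text
the job is handed in; nothing more can be done
None
```

The job is handed in: I turned the cross about 123° clockwise in two fingertip pushes, and the cap now rests facing the lamp to within about 0.5° by the camera, with nothing else touched.

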